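# Clamp the tag applicator in its shelf holder

## Task

Clamp the tag applicator in its wooden holder: turn the clamp knob loose, slide the stop back to make room, and lay the applicator flat in the channel with its jaw end towards the fixed cheek. Then slide the stop up so that the applicator is held snug, touching both cheeks, and turn the knob fully tight again. Leave everything else on the shelf where it is.

Things in the scene. Friction and masses are not known exactly. Their poses are not given: they have to be found in the camera images.
- holder: Fixed wooden holder: board 130 (its x) x 300 (its y) x 18 mm, origin at the centre of its underside on the work surface, z up. At its +y end the fixed cheek: wooden block 100 mm wide (x), z 18 to 63 mm, inner face at y = +120 mm, back at y = 145 mm. The sliding stop runs along y over the channel, on the -y side of this cheek.
- channel (a point): Middle of the channel's floor where it meets the fixed cheek (holder x = 0, y = +120 mm, z = 18 mm); same axes as the holder. The channel runs along y between two dark steel strips 10 mm wide and 10 mm high (tops at holder z = 28 mm), centred at x = +-32 mm, so it is 54 mm wide; in its floor a slot 28 mm wide holds two brake strips, just below the floor, part of the clamp.
- stop (a joint): Sliding stop: dark wooden block 96 (x) x 50 (y) mm, top at holder z = 63 mm, knob in the middle of its top. Value = clear gap in m between the cheek and the stop's flat face: face at holder y = 0.120 - value, knob axis at y = 0.095 - value, x = 0. Range 0 to 0.20. Knob loose: slides with about 2 N, can be dragged by the knob; tight: locked, holds about 20 N. Starts locked, gap 0.06 to 0.135.
- knob (a joint): Clamp knob on the stop, upright axis: steel bar 60 mm long, 14 wide, 26 high (holder z 74 to 100 mm) on a short stem. Value 0 to 1.45 rad (end stops): 0 = loose, bar along the holder's y; grows clockwise seen from above. Bites from about 0.9; free below 0.7, tight above 1.2; stays where left. Turning needs 0.1 Nm loose, 0.25 tight. Starts tight (1.25 to 1.42), bar nearly across.
- knob_grip (a point): Point on the knob's axis at the height to grip, 90 mm above the holder's origin (a TCP there keeps the fingertips 8 mm clear of the stop); its y axis lies along the bar, its x axis across it. It rides with the stop and turns with the knob.
- applicator: Plier-shaped tag applicator, faded blue, rigid, flat, 160 mm long (x -80 to 80), 44 wide, 0.35 kg; origin at centre of underside. +x is the jaw end: head 44 wide, 36 high, x 10 to 60, then two short jaws; two slim handles, 30 high, end at x = -80. Grip across the middle block (x -32 to 10, 30 wide, 42 high), fingertips 14 mm or more above its underside to clear the strips.
- applicator_nose (a point): Middle of the tip of the jaw end, 80 mm from the applicator's origin along its +x, 18 mm up.
- tin: Bystander: dented round aluminium pin tin, 78 mm across, 55 mm high, origin under its centre; loose.
- dish: Bystander: ceramic dish with tag buttons, 96 mm across, 34 mm high, origin under its centre; loose.
- tag_a: Bystander: flat brown cattle tag, 77 x 62 x 5 mm, lying in front of the holder; origin on its underside.
- tag_b: Bystander: the same sort of tag, lying on the right near the robot.
- jar: Bystander: amber jar, 56 mm across, 145 mm high, standing near the holder's -y end; origin under its centre; loose.
- brush: Bystander: brush, 190 mm long, lying to the left of the holder; origin on its underside.
There are look-alikes about, which are no part of the job. Several things look just like the applicator: the one meant starts nearest to the robot's base.

How it is judged:
On the way, in this order (a step that is already met when the one before it is completed fails the run):
1. the clamp knob is turned loose, the stop still standing where it was locked (value of joint knob below 0.7 rad and value of joint stop below 0.155 m), for 0.1 s.
2. the stop is slid back to make room (value of joint stop above 0.163 m), for 0.1 s.
3. the applicator lies flat in the channel, jaw end towards the fixed cheek, let go (z of applicator in the frame of holder below 0.022 m and x of applicator in the frame of holder between -0.01 and 0.01 m and angle between the x axis of applicator and the y axis of holder, either way round below 0.12 rad and y of applicator_nose in the frame of holder between 0.06 and 0.123 m and contact force between the fingers and applicator below 0.1 N), for 0.2 s.
At the end, for the whole second after the job is handed in: Applicator at rest flat in the channel (within 4 mm of its floor, 10 mm of centre, 0.12 rad), released, jaw end within 4 mm of the fixed cheek; stop against its handles (gap 155 to 164 mm); knob tight, beyond 1.2 rad (z of applicator in the frame of holder below 0.022 m and x of applicator in the frame of holder between -0.01 and 0.01 m and angle between the x axis of applicator and the y axis of holder, either way round below 0.12 rad and y of applicator_nose in the frame of holder between 0.116 and 0.123 m and value of joint stop between 0.155 and 0.164 m and value of joint knob above 1.2 rad and linear speed of applicator below 0.01 m/s); the robot touches nothing.
It fails at once if a bystander (tin, dish, jar, brush or either tag) is moved more than 25 mm (distance of any of tin, dish, tag_a, tag_b, jar, brush from where it was at the start of the episode above 0.025 m).
It fails at once if the jar, the tin or the dish is tipped over (angle between any of jar, tin, dish's own z axis and vertical above 0.5 rad).
It also fails if it takes over 72 s, if anything falls off the work surface, if the arm or the gripper's body presses on something with over 40 N, if the wrist force passes 120 N, or if a joint passes its speed limit or range.

## Robot

A 6-joint arm with a two-finger parallel gripper is mounted at the origin on the work surface. World frame = base frame: x ahead of the robot, y to its left, z up, the work surface at z = 0. Lengths are in m, angles in rad, forces in N, time in s.
With the tool pointing down it reaches from about 0.225 to 0.875 m from the base axis. Payload 3.4 kg.
Tool frame: the origin (TCP) lies between the finger pads, 19 mm behind the fingertips; this is the grasp point; z points along the fingers, y is the line along which they close (so a half turn about z gives the same grasp; the last joint's range is limited). The gripper opens to 85 mm and grips with 20 to 120 N. Pads are 22 mm wide; open, the fingers measure 114 mm over their backs; the gripper's body (76 mm by 85 mm) begins 54 mm behind the grasp point. The pads swing forward as they close: fully open they stand 13 mm farther back than shut.
Start: joints at [-1.348, 0.276, 1.505, -0, 1.361, -0.121], TCP at [0.194, -0.541, 0.25] pointing down, gripper open.
Joint ranges: [-2.89, 2.89], [-0.75, 2.08], [0.22, 2.7], [-1.18, 4.32], [0.11, 2.71], [-2.7, 2.7]. Speed limits (rad/s): [2.57, 2.57, 3.14, 3.14, 3.14, 3.14].

## Interface

Orientations are given as a unit quaternion [w, x, y, z].
In Python, from rig import manip gives the robot as it stands.
- The arm moves only by the shell command python3 -m pendant 'ROWS' [FORCE]. ROWS is JSON, a list of rows, each an object of numbers: "jaw": the opening, from -1 (shut) to 1 (fully open); "tx", "ty", "tz": the shift along the world's x, y, z in cm; "ax", "ay", "az": the turn, a rotation vector about the world's x, y, z in degrees. In form: [{"jaw": .., "tx": .., "ty": .., "tz": .., "ax": .., "ay": .., "az": ..}, ...]. A call has 1 to 10 rows; each row is the pose to reach, as a shift and turn from the pose commanded when the call began; what a row does not reach only later rows make up. A row lasts 1/8 s, in which the tool goes at most 62.5 mm and 10.7 degrees, less where a joint would pass 70% of its speed; a pose out of reach is approached as far as the arm can. A call with a gripper value outside its range is refused whole. The fingers move at their own pace and stop on an object; FORCE is the grip in N (left out, the last holds). Time passes only in rows, so rows that repeat a pose let the fingers close. It gives the time, the measured TCP pose, the force, the opening and the grip force at its end, in the units of the state.
- manip.get_state(): the state, without advancing time (a new reading comes with each control period).
- manip.get_image(name): name is "side" or "top"; returns a dict with "pixels" (400x640x3 uint8, blue, green, red), "depth" (400x640 float32, m along the optical axis (not along the pixel's ray), 0 where there is no reading), "fx", "fy", "cx", "cy" (pixels), "pose" (4x4, takes a point from camera to world coordinates). Camera axes: x right, y down, z forward; pixel columns grow to the right and rows downward; lengths in m; the calibration is good to about 2 mm. A picture is of the moment at which its call begins.
- manip.sign_off(): hands the job in; it is judged then, once.
The state is a dict: "clock": time; "qpos": joint angles; "qd": joint speeds; "effort": joint torques, N m; "position": TCP position; "ee_rot": TCP orientation; "contact_force": force on the tool from outside, world axes, zero at the start; "moment": the same for the moment, N m; "width": finger opening in m; "gripper_force": force on a finger pad.
Only numpy, scipy, OpenCV 4.12 (cv2) and the standard library are available. Lean on these libraries where they do the work, as an engineer would, in place of code of your own. Each camera call takes 0.05 s, during which the arm holds its last target. There are 200 camera calls.

## Working session

There is one attempt and no reset: what is moved stays moved. The work goes in short steps, Python scripts to look and compute and a shell command to move; the robot and the scene stay as the last step left them, time stands still between calls to the robot, and variables do not carry over. Pictures are saved under pics/ and viewed, at most 10 in all, crops included, and the job is handed in when it is done.

```bash
ls; mkdir -p pics
python3 - <<'E'
from rig import manip
import cv2,numpy as np
for n in("top","side"):
    d=manip.get_image(n); cv2.imwrite(f"pics/{n}0.png",d["pixels"]); np.savez(f"pics/{n}0.npz",**d)
    print(n,d["fx"],d["cx"],d["cy"],np.round(d["pose"],3).tolist())
s=manip.get_state();print({k:np.round(v,3).tolist() for k,v in s.items()})
E
```

```text
pics
top 378.48550464510254 321.5506006865871 198.79050460658513 [[0.028, -0.997, 0.071, 0.435], [-1.0, -0.029, -0.007, -0.013], [0.009, -0.071, -0.997, 1.338], [0.0, 0.0, 0.0, 1.0]]
side 476.4967063523159 316.47447564211285 201.5186679234223 [[-0.964, -0.138, 0.228, 0.224], [-0.266, 0.454, -0.85, 1.107], [0.014, -0.88, -0.475, 0.727], [0.0, 0.0, 0.0, 1.0]]
{'clock': 0.1, 'qpos': [-1.348, 0.277, 1.506, -0.0, 1.361, -0.121], 'qd': [-0.002, -0.001, -0.003, 0.0, -0.001, 0.001], 'effort': [0.002, -41.77, -24.64, -0.0, 0.006, -0.0], 'position': [0.194, -0.541, 0.249], 'ee_rot': [-0.001, 0.985, 0.171, -0.0], 'contact_force': [0.234, 0.565, -0.776], 'moment': [0.006, 0.035, -0.027], 'gripper_force': 0.0, 'width': 0.086}
```

View pics/top0.png

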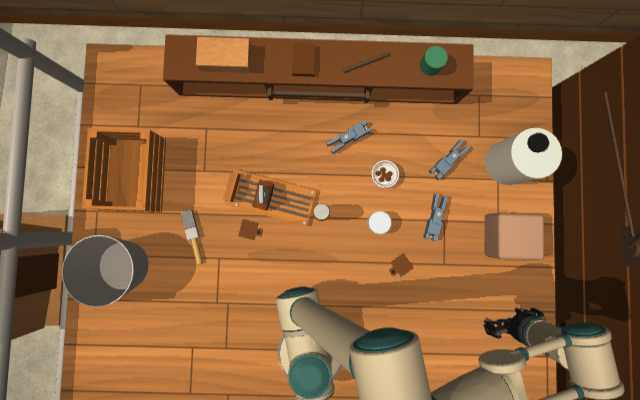

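View pics/side0.png

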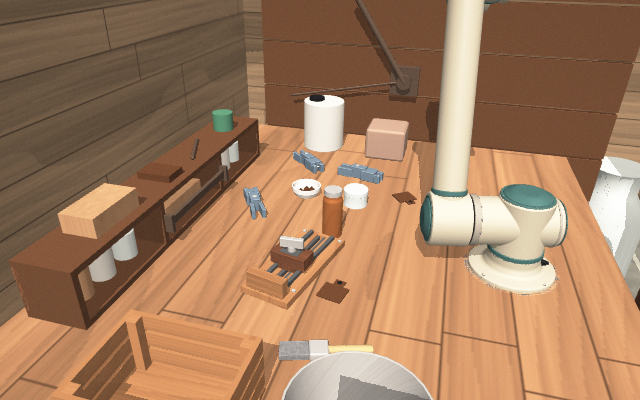

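The top view shows the holder at about (272,196) with its cheek on the left at (233,187), the knob at (263,194), and the jar at (321,211). The applicator nearest the base is at (436,217); its look-alikes are at (350,136) and (450,160). Next I'll zoom in on both.

```bash
cat > h.py <<'E'
import numpy as np,cv2
from rig import manip
def grab(n):
    return manip.get_image(n)
def cloud(d):
    z=d["depth"]; v,u=np.mgrid[0:z.shape[0],0:z.shape[1]]
    P=np.stack([(u-d["cx"])/d["fx"]*z,(v-d["cy"])/d["fy"]*z,z],-1)
    T=np.asarray(d["pose"]); W=P@T[:3,:3].T+T[:3,3]; W[z==0]=np.nan; return W
def ray(d,uv,h):
    uv=np.atleast_2d(uv).astype(float);T=np.asarray(d["pose"])
    r=np.c_[(uv[:,0]-d["cx"])/d["fx"],(uv[:,1]-d["cy"])/d["fy"],np.ones(len(uv))]@T[:3,:3].T
    return T[:3,3]+r*((h-T[2,3])/r[:,2])[:,None]
def proj(d,p):
    T=np.asarray(d["pose"]);c=(np.atleast_2d(p)-T[:3,3])@T[:3,:3]
    return c[:,:2]/c[:,2:]*[d["fx"],d["fy"]]+[d["cx"],d["cy"]]
E
python3 - <<'E'
from h import *
d=dict(np.load("pics/top0.npz"));s=dict(np.load("pics/side0.npz"))
a=cv2.resize(d["pixels"][160:230,215:335],None,fx=6,fy=6,interpolation=cv2.INTER_CUBIC)[:300]
cv2.imwrite("pics/c1.png",np.vstack([cv2.resize(d["pixels"][165:225,220:330],(770,420),interpolation=2)[:300],cv2.resize(s["pixels"][225:305,235:355],(450,300),interpolation=2).repeat(1,0) if 0 else np.pad(cv2.resize(s["pixels"][225:305,235:355],(450,300),interpolation=2),((0,0),(0,320),(0,0)))]))
W=cloud(d)
# floor check
print("floor z",np.nanmedian(W[240:250,300:380,2]))
# blue masks
hsv=cv2.cvtColor(d["pixels"],cv2.COLOR_BGR2HSV)
m=((hsv[...,0]>95)&(hsv[...,0]<125)&(hsv[...,1]>50)).astype(np.uint8)
n,l,st,c=cv2.connectedComponentsWithStats(m)
for i in range(1,n):
    if st[i,4]>100:
        p=W[l==i];print(st[i],c[i],np.nanmean(p,0).round(3),np.nanpercentile(p[:,2],[5,50,95]).round(3))
# heights in holder region
for h0,h1 in((.012,.024),(.055,.07),(.09,.11)):
    mm=np.zeros(m.shape,bool);mm[160:230,215:330]=True
    mm&=(W[...,2]>h0)&(W[...,2]<h1)
    n,l,st,c=cv2.connectedComponentsWithStats(mm.astype(np.uint8))
    for i in range(1,n):
        if st[i,4]>25:
            r=cv2.minAreaRect(W[l==i][:,:2].astype(np.float32)*1000);print(h0,st[i],np.nanmean(W[l==i],0).round(4),np.round(np.r_[r[0],r[1],r[2]],1))
E
```

```text
floor z -0.0003556254052963226
0.012 [ 224  169   92   57 1671] [0.5233 0.1282 0.0178] [531.5 158.9 300.3 130.   76.9]
0.012 [235 181  22  19 232] [0.5521 0.2448 0.0175] [551.8 243.8  66.6  59.3  77.4]
0.055 [223 171  16  30 230] [0.5616 0.2869 0.0623] [561.9 287.2  26.1  99.5  77.9]
0.055 [252 179  22  31 326] [0.5352 0.1772 0.0629] [535.9 178.5  50.   95.7  77. ]
0.09 [259 185   5  18  81] [0.5339 0.178  0.099 ] [535.3 177.8  56.1  13.1   2.8]
```

View pics/c1.png

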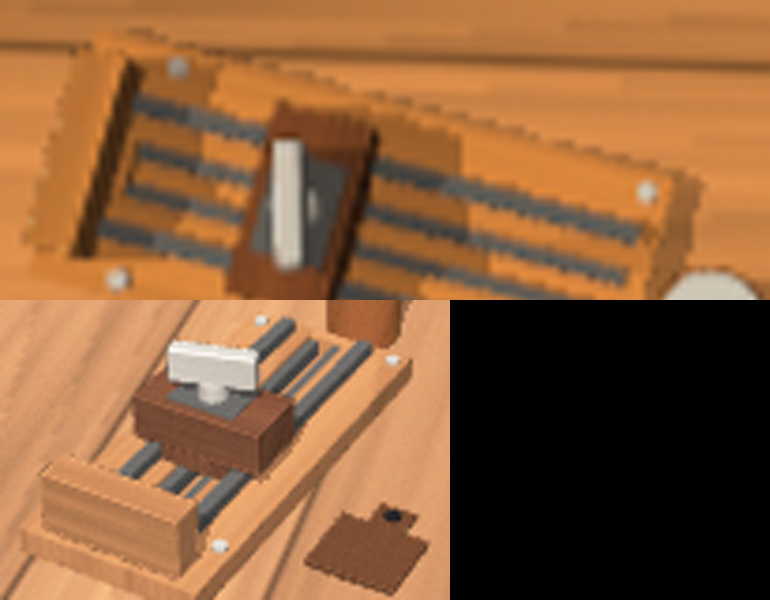

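The crop shows the dark stop with its bar nearly across the channel, the cheek at the left end, and the jar beyond the right end. Depth gives clean fits for all of these. Now I'll measure the applicator and jar and work out the knob move.

Run:
```python
from h import *
d=dict(np.load("pics/top0.npz"));W=cloud(d)
O=np.array([.5315,.1587]);a=np.radians(76.9);hy=np.array([np.cos(a),np.sin(a)]);hx=np.array([hy[1],-hy[0]])
# applicator
def seg(u0,u1,v0,v1,h0,h1):
    mm=np.zeros(W.shape[:2],bool);mm[v0:v1,u0:u1]=True
    return mm&(W[...,2]>h0)&(W[...,2]<h1)
for b in((415,460,185,250),(425,478,130,190),(320,380,110,160)):
    mm=seg(*b,.008,.06);p=W[mm];r=cv2.minAreaRect(p[:,:2].astype(np.float32)*1000)
    print(b,len(p),np.round(np.r_[r[0],r[1],r[2]],1),np.hypot(*r[0]))
p=W[seg(415,460,185,250,.008,.06)];np.save("pics/app.npy",p)
q=p[:,:2];c=q.mean(0);U=np.linalg.svd(q-c)[2][0];U=U*np.sign(U[0])
t=(q-c)@U;w=(q-c)@[-U[1],U[0]]
print("c",c,"axis",np.degrees(np.arctan2(U[1],U[0])))
for k in np.arange(-.09,.09,.01):
    s=(t>=k)&(t<k+.01)
    if s.any():print(round(k,2),s.sum(),w[s].min().round(3),w[s].max().round(3),p[s,2].max().round(3),np.median(p[s,2]).round(3))
j=W[seg(305,335,195,225,.13,.16)];print("jar",j.mean(0),((j.mean(0)[:2]-O)@hx,(j.mean(0)[:2]-O)@hy))
k=W[seg(250,275,180,210,.09,.11)][:,:2];print("knob",k.mean(0),(k.mean(0)-O)@hx,(k.mean(0)-O)@hy,cv2.minAreaRect((k*1000).astype(np.float32)))
```

```text
(415, 460, 185, 250) 563 [ 497.  -425.1  195.9  110.7    9. ] 654.0271002213432
(425, 478, 130, 190) 499 [ 691.1 -476.9  181.2  166.3   83.4] 839.7163052744464
(320, 380, 110, 160) 496 [ 759.6 -109.2  154.4  168.1    4.4] 767.3628327364287
c [ 0.4727428  -0.41677479] axis -12.394586863205989
-0.08 14 -0.023 0.018 0.031 0.026
-0.07 39 -0.022 0.02 0.035 0.027
-0.06 41 -0.024 0.02 0.039 0.029
-0.05 39 -0.024 0.019 0.039 0.035
-0.04 45 -0.025 0.02 0.042 0.035
-0.03 42 -0.025 0.02 0.04 0.035
-0.02 45 -0.023 0.022 0.045 0.037
-0.01 34 -0.022 0.02 0.048 0.04
-0.0 33 -0.017 0.013 0.049 0.041
0.01 32 -0.018 0.013 0.046 0.04
0.02 32 -0.017 0.012 0.047 0.041
0.03 34 -0.018 0.017 0.05 0.039
0.04 27 -0.024 0.016 0.032 0.027
0.05 30 -0.024 0.064 0.034 0.029
0.06 30 -0.024 0.018 0.033 0.027
0.07 29 -0.045 0.018 0.035 0.027
0.08 15 -0.026 0.018 0.036 0.026
jar [ 0.48200108 -0.02082674  0.14455359] (np.float64(-0.007520784745222685), np.float64(-0.1860737290655219))
knob [0.53394718 0.17797454] -0.0019851019305302956 0.0193275948886341 ((535.3314208984375, 177.81605529785156), (56.07314682006836, 13.110662460327148), 2.8457834720611572)
```

```bash
python3 -m pendant '[{"jaw":1,"tx":5,"ty":6,"tz":0,"az":-5},{"jaw":1,"tx":8,"ty":12,"tz":0,"az":-10},{"jaw":1,"tx":11,"ty":18,"tz":0,"az":-16.9},{"jaw":1,"tx":14,"ty":24,"tz":0,"az":-16.9},{"jaw":1,"tx":17,"ty":30,"tz":0,"az":-16.9},{"jaw":1,"tx":20,"ty":36,"tz":0,"az":-16.9},{"jaw":1,"tx":22,"ty":42,"tz":0,"az":-16.9},{"jaw":1,"tx":25,"ty":48,"tz":0,"az":-16.9},{"jaw":1,"tx":28,"ty":54,"tz":0,"az":-16.9},{"jaw":1,"tx":28,"ty":54,"tz":0,"az":-16.9}]' 40; python3 -c "
from rig import manip;print(manip.get_state()['qpos'])"
```

```text
[-1.34798941e+00  2.76538438e-01  1.50602002e+00 -1.22192298e-06
  1.36074864e+00 -1.20984505e-01]invalid input at $[0]: expected keys jaw, tx, ty, tz, ax, ay, az
```

```bash
python3 -m pendant '[{"jaw":1,"tx":5,"ty":6,"tz":0,"ax":0,"ay":0,"az":-5},{"jaw":1,"tx":8,"ty":12,"tz":0,"ax":0,"ay":0,"az":-10},{"jaw":1,"tx":11,"ty":18,"tz":0,"ax":0,"ay":0,"az":-16.9},{"jaw":1,"tx":14,"ty":24,"tz":0,"ax":0,"ay":0,"az":-16.9},{"jaw":1,"tx":17,"ty":30,"tz":0,"ax":0,"ay":0,"az":-16.9},{"jaw":1,"tx":20,"ty":36,"tz":0,"ax":0,"ay":0,"az":-16.9},{"jaw":1,"tx":22,"ty":42,"tz":0,"ax":0,"ay":0,"az":-16.9},{"jaw":1,"tx":25,"ty":48,"tz":0,"ax":0,"ay":0,"az":-16.9},{"jaw":1,"tx":28,"ty":54,"tz":0,"ax":0,"ay":0,"az":-16.9},{"jaw":1,"tx":28,"ty":54,"tz":0,"ax":0,"ay":0,"az":-16.9}]' 40; python3 -c "
from rig import manip;print(manip.get_state()['qpos'])"
```

```text
clock: 1.35
position: [0.4742, 0.0011, 0.2498]
ee_rot: [-0.0, 1.0, 0.025, -0.0]
contact_force: [-0.2, -1.1, -0.6]
width: 0.0853
gripper_force: 0.0
[-1.44672872e-01  1.23424823e-01  1.70600058e+00  9.09236569e-05
  1.31233246e+00  1.37567017e+00]
```

```bash
python3 -m pendant '[{"jaw":1,"tx":2,"ty":6,"tz":0,"ax":0,"ay":0,"az":0},{"jaw":1,"tx":4,"ty":12,"tz":0,"ax":0,"ay":0,"az":0},{"jaw":1,"tx":6.1,"ty":17.7,"tz":0,"ax":0,"ay":0,"az":0},{"jaw":1,"tx":6.1,"ty":17.7,"tz":-5,"ax":0,"ay":0,"az":0},{"jaw":1,"tx":6.1,"ty":17.7,"tz":-9,"ax":0,"ay":0,"az":0},{"jaw":1,"tx":6.1,"ty":17.7,"tz":-13,"ax":0,"ay":0,"az":0},{"jaw":1,"tx":6.1,"ty":17.7,"tz":-15.2,"ax":0,"ay":0,"az":0},{"jaw":1,"tx":6.1,"ty":17.7,"tz":-15.9,"ax":0,"ay":0,"az":0},{"jaw":1,"tx":6.1,"ty":17.7,"tz":-15.9,"ax":0,"ay":0,"az":0}]' 40;python3 -m pendant '[{"jaw":-1,"tx":0,"ty":0,"tz":0,"ax":0,"ay":0,"az":0},{"jaw":-1,"tx":0,"ty":0,"tz":0,"ax":0,"ay":0,"az":0},{"jaw":-1,"tx":0,"ty":0,"tz":0,"ax":0,"ay":0,"az":0},{"jaw":-1,"tx":0,"ty":0,"tz":0,"ax":0,"ay":0,"az":0},{"jaw":-1,"tx":0,"ty":0,"tz":0,"ax":0,"ay":0,"az":0},{"jaw":-1,"tx":0,"ty":0,"tz":0,"ax":0,"ay":0,"az":0}]' 40
```

```text
clock: 2.48
position: [0.5349, 0.1756, 0.091]
ee_rot: [0.0, 1.0, 0.024, -0.0]
contact_force: [1.4, -0.0, 0.2]
width: 0.0852
gripper_force: 0.0
clock: 3.22
position: [0.535, 0.1785, 0.0922]
ee_rot: [-0.003, 1.0, 0.024, 0.001]
contact_force: [-2.0, 7.7, 4.5]
width: 0.0191
gripper_force: 38.9
```

```bash
python3 -m pendant '[{"jaw":-1,"tx":0,"ty":0,"tz":0,"ax":0,"ay":0,"az":8},{"jaw":-1,"tx":0,"ty":0,"tz":0,"ax":0,"ay":0,"az":16},{"jaw":-1,"tx":0,"ty":0,"tz":0,"ax":0,"ay":0,"az":24},{"jaw":-1,"tx":0,"ty":0,"tz":0,"ax":0,"ay":0,"az":32},{"jaw":-1,"tx":0,"ty":0,"tz":0,"ax":0,"ay":0,"az":40},{"jaw":-1,"tx":0,"ty":0,"tz":0,"ax":0,"ay":0,"az":48},{"jaw":-1,"tx":0,"ty":0,"tz":0,"ax":0,"ay":0,"az":56},{"jaw":-1,"tx":0,"ty":0,"tz":0,"ax":0,"ay":0,"az":64},{"jaw":-1,"tx":0,"ty":0,"tz":0,"ax":0,"ay":0,"az":69},{"jaw":-1,"tx":0,"ty":0,"tz":0,"ax":0,"ay":0,"az":69}]' 40
python3 - <<'E'
from h import *
d=grab("side");cv2.imwrite("pics/s1.png",cv2.resize(d["pixels"][150:330,200:400],None,fx=3,fy=3))
print({k:np.round(v,3).tolist() for k,v in manip.get_state().items()})
E
```

```text
clock: 4.47
position: [0.5348, 0.1764, 0.0921]
ee_rot: [-0.0, 0.81, 0.586, 0.001]
contact_force: [-2.0, 2.4, 4.9]
width: 0.0185
gripper_force: 39.1
{'clock': 4.525, 'qpos': [0.194, 0.39, 1.761, 0.002, 0.99, 0.511], 'qd': [0.001, -0.001, 0.0, 0.0, -0.001, 0.005], 'effort': [-1.193, -40.691, -18.845, -0.639, -0.496, -0.039], 'position': [0.535, 0.176, 0.092], 'ee_rot': [-0.0, 0.81, 0.586, 0.001], 'contact_force': [-1.559, 2.082, 4.833], 'moment': [0.328, 0.315, -0.062], 'gripper_force': 39.09, 'width': 0.018}
```

View pics/s1.png

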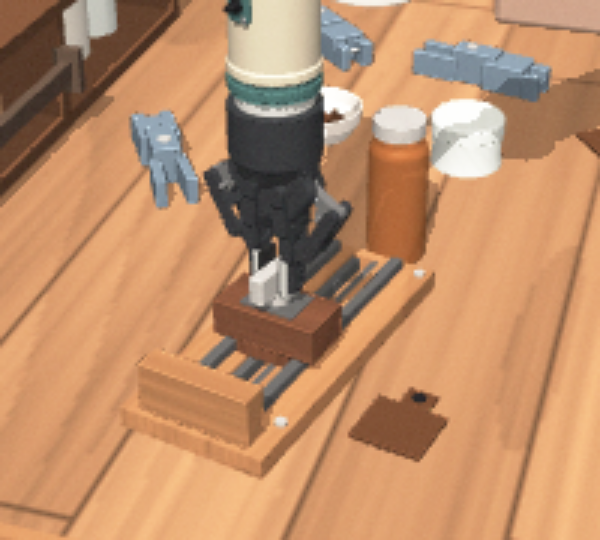

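The knob is turned loose: the bar at crop (265,285) now lies along the channel and the fingers still hold it. Next I'll drag the stop back 110 mm.

```bash
python3 -m pendant '[{"jaw":-1,"tx":-0.34,"ty":-1.46,"tz":0,"ax":0,"ay":0,"az":0},{"jaw":-1,"tx":-0.68,"ty":-2.92,"tz":0,"ax":0,"ay":0,"az":0},{"jaw":-1,"tx":-1.02,"ty":-4.38,"tz":0,"ax":0,"ay":0,"az":0},{"jaw":-1,"tx":-1.36,"ty":-5.84,"tz":0,"ax":0,"ay":0,"az":0},{"jaw":-1,"tx":-1.7,"ty":-7.3,"tz":0,"ax":0,"ay":0,"az":0},{"jaw":-1,"tx":-2.04,"ty":-8.76,"tz":0,"ax":0,"ay":0,"az":0},{"jaw":-1,"tx":-2.3,"ty":-9.9,"tz":0,"ax":0,"ay":0,"az":0},{"jaw":-1,"tx":-2.49,"ty":-10.7,"tz":0,"ax":0,"ay":0,"az":0},{"jaw":-1,"tx":-2.49,"ty":-10.7,"tz":0,"ax":0,"ay":0,"az":0},{"jaw":-1,"tx":-2.49,"ty":-10.7,"tz":0,"ax":0,"ay":0,"az":0}]' 40;python3 -m pendant '[{"jaw":0.2,"tx":0,"ty":0,"tz":0,"ax":0,"ay":0,"az":0},{"jaw":0.2,"tx":0,"ty":0,"tz":0,"ax":0,"ay":0,"az":0},{"jaw":0.2,"tx":0,"ty":0,"tz":0,"ax":0,"ay":0,"az":0},{"jaw":0.2,"tx":0,"ty":0,"tz":3,"ax":0,"ay":0,"az":0},{"jaw":0.2,"tx":0,"ty":0,"tz":8,"ax":0,"ay":0,"az":0},{"jaw":0.2,"tx":0,"ty":0,"tz":13,"ax":0,"ay":0,"az":0},{"jaw":1,"tx":0,"ty":0,"tz":16,"ax":0,"ay":0,"az":0}]'; python3 -c "
from rig import manip;print(manip.get_state()['qpos'])"
```

```text
clock: 5.78
position: [0.5096, 0.0682, 0.0921]
ee_rot: [0.0, 0.81, 0.586, -0.0]
contact_force: [-2.4, -0.6, 6.2]
width: 0.0188
gripper_force: 39.3
clock: 6.65
position: [0.5108, 0.0687, 0.2537]
ee_rot: [0.001, 0.81, 0.586, 0.001]
contact_force: [0.2, 0.3, -0.0]
width: 0.0679
gripper_force: 0.0
[-1.37766981e-03  1.81841717e-01  1.62362659e+00 -3.15294084e-05
  1.33242853e+00  3.16166208e-01]
```

```bash
python3 -m pendant '[{"jaw":1,"tx":-0.2,"ty":-5,"tz":0,"ax":0,"ay":0,"az":10},{"jaw":1,"tx":-0.4,"ty":-10,"tz":0,"ax":0,"ay":0,"az":20},{"jaw":1,"tx":-0.7,"ty":-15,"tz":0,"ax":0,"ay":0,"az":30},{"jaw":1,"tx":-1,"ty":-20,"tz":0,"ax":0,"ay":0,"az":40},{"jaw":1,"tx":-1.2,"ty":-25,"tz":0,"ax":0,"ay":0,"az":50},{"jaw":1,"tx":-1.4,"ty":-30,"tz":0,"ax":0,"ay":0,"az":60},{"jaw":1,"tx":-1.7,"ty":-35,"tz":0,"ax":0,"ay":0,"az":70},{"jaw":1,"tx":-2,"ty":-40,"tz":0,"ax":0,"ay":0,"az":80},{"jaw":1,"tx":-2.2,"ty":-45,"tz":0,"ax":0,"ay":0,"az":90},{"jaw":1,"tx":-2.3,"ty":-49.1,"tz":0,"ax":0,"ay":0,"az":95.7}]'; python3 -m pendant '[{"jaw":1,"tx":0,"ty":0,"tz":0,"ax":0,"ay":0,"az":0},{"jaw":1,"tx":0,"ty":0,"tz":0,"ax":0,"ay":0,"az":0}]'
python3 - <<'E'
from h import *
d=grab("top");W=cloud(d);u,v=proj(d,[[.497,-.425,.03]])[0].round().astype(int);print(u,v)
cv2.imwrite("pics/t2.png",cv2.resize(d["pixels"][150:260,215:480],None,fx=3,fy=3))
print(manip.get_state()["qpos"].round(2) if hasattr(manip.get_state()["qpos"],"round") else manip.get_state()["qpos"])
E
```

```text
clock: 7.9
position: [0.4866, -0.4244, 0.2505]
ee_rot: [-0.0, 0.107, 0.994, 0.0]
contact_force: [-0.1, 0.2, -0.8]
width: 0.0853
gripper_force: 0.0
clock: 8.15
position: [0.4867, -0.4217, 0.2504]
ee_rot: [-0.0, 0.109, 0.994, 0.001]
contact_force: [-0.1, 0.8, 0.3]
width: 0.0853
gripper_force: 0.0
437 211
[-0.82  0.38  1.35  0.    1.42 -2.17]
```

View pics/t2.png

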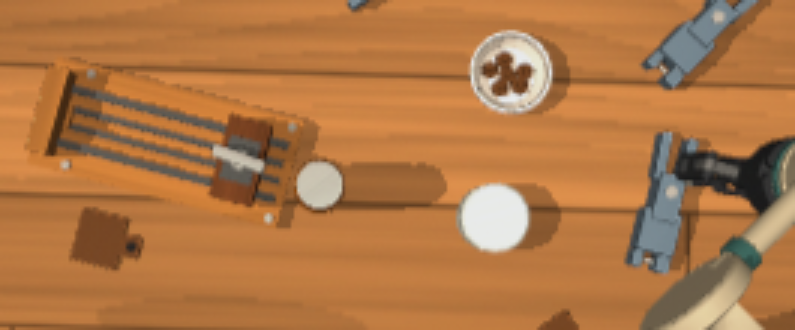

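The stop is back near the -y end and the bar lies along the channel. The jaw head of the target is at the bottom (650,255), its handles at the top and its pivot block at (672,192), as planned. Next is the grasp.

```bash
python3 -m pendant '[{"jaw":1,"tx":0.1,"ty":0,"tz":-6,"ax":0,"ay":0,"az":0},{"jaw":1,"tx":0.1,"ty":0,"tz":-12,"ax":0,"ay":0,"az":0},{"jaw":1,"tx":0.1,"ty":0,"tz":-16,"ax":0,"ay":0,"az":0},{"jaw":1,"tx":0.1,"ty":0,"tz":-19,"ax":0,"ay":0,"az":0},{"jaw":1,"tx":0.1,"ty":0,"tz":-21.4,"ax":0,"ay":0,"az":0},{"jaw":-1,"tx":0.1,"ty":0,"tz":-21.4,"ax":0,"ay":0,"az":0},{"jaw":-1,"tx":0.1,"ty":0,"tz":-21.4,"ax":0,"ay":0,"az":0},{"jaw":-1,"tx":0.1,"ty":0,"tz":-21.4,"ax":0,"ay":0,"az":0},{"jaw":-1,"tx":0.1,"ty":0,"tz":-21.4,"ax":0,"ay":0,"az":0},{"jaw":-1,"tx":0.1,"ty":0,"tz":-21.4,"ax":0,"ay":0,"az":0}]' 60; python3 -m pendant '[{"jaw":-1,"tx":0,"ty":0,"tz":0,"ax":0,"ay":0,"az":0},{"jaw":-1,"tx":0,"ty":0,"tz":3,"ax":0,"ay":0,"az":0},{"jaw":-1,"tx":0,"ty":0,"tz":8,"ax":0,"ay":0,"az":0},{"jaw":-1,"tx":0,"ty":0,"tz":14,"ax":0,"ay":0,"az":0},{"jaw":-1,"tx":0,"ty":0,"tz":20,"ax":0,"ay":0,"az":0},{"jaw":-1,"tx":0,"ty":0,"tz":22,"ax":0,"ay":0,"az":0}]' 60
```

```text
clock: 9.45
position: [0.4889, -0.4234, 0.039]
ee_rot: [0.002, 0.109, 0.994, -0.001]
contact_force: [0.5, 0.9, 6.5]
width: 0.029
gripper_force: 62.0
clock: 10.2
position: [0.4888, -0.4232, 0.2614]
ee_rot: [0.003, 0.109, 0.994, -0.002]
contact_force: [0.5, 0.3, -4.7]
width: 0.0286
gripper_force: 60.8
```

```bash
python3 -m pendant '[{"jaw":-1,"tx":0.5,"ty":6,"tz":0,"ax":0,"ay":0,"az":-9},{"jaw":-1,"tx":1,"ty":12,"tz":0,"ax":0,"ay":0,"az":-18},{"jaw":-1,"tx":1.5,"ty":18,"tz":0,"ax":0,"ay":0,"az":-27},{"jaw":-1,"tx":2,"ty":24,"tz":0,"ax":0,"ay":0,"az":-36},{"jaw":-1,"tx":2.5,"ty":30,"tz":0,"ax":0,"ay":0,"az":-45},{"jaw":-1,"tx":3,"ty":36,"tz":0,"ax":0,"ay":0,"az":-54},{"jaw":-1,"tx":3.5,"ty":42,"tz":0,"ax":0,"ay":0,"az":-63},{"jaw":-1,"tx":4,"ty":48,"tz":0,"ax":0,"ay":0,"az":-72},{"jaw":-1,"tx":4.4,"ty":54,"tz":0,"ax":0,"ay":0,"az":-81},{"jaw":-1,"tx":4.7,"ty":59.8,"tz":0,"ax":0,"ay":0,"az":-90.6}]'; python3 -m pendant '[{"jaw":-1,"tx":0,"ty":0,"tz":0,"ax":0,"ay":0,"az":0},{"jaw":-1,"tx":0,"ty":0,"tz":0,"ax":0,"ay":0,"az":0},{"jaw":-1,"tx":0,"ty":0,"tz":-5,"ax":0,"ay":0,"az":0},{"jaw":-1,"tx":0,"ty":0,"tz":-10,"ax":0,"ay":0,"az":0},{"jaw":-1,"tx":0,"ty":0,"tz":-12,"ax":0,"ay":0,"az":0},{"jaw":-1,"tx":0,"ty":0,"tz":-12,"ax":0,"ay":0,"az":0}]'
python3 - <<'E'
from h import *
s=grab("side");d=grab("top")
a=s["pixels"][150:330,200:400];b=d["pixels"][150:240,215:335]
cv2.imwrite("pics/p3.png",np.vstack([cv2.resize(a,(440,400),interpolation=2),cv2.resize(b,(440,200)) if 0 else cv2.resize(b[:60],(440,200))]))
E
```

```text
clock: 11.45
position: [0.5339, 0.1774, 0.2562]
ee_rot: [-0.0, 0.785, 0.62, -0.001]
contact_force: [1.2, -0.3, -5.0]
width: 0.0287
gripper_force: 61.0
clock: 12.2
position: [0.5333, 0.1736, 0.1351]
ee_rot: [-0.001, 0.784, 0.621, -0.002]
contact_force: [0.0, -0.3, -4.0]
width: 0.029
gripper_force: 60.9
```

View pics/p3.png

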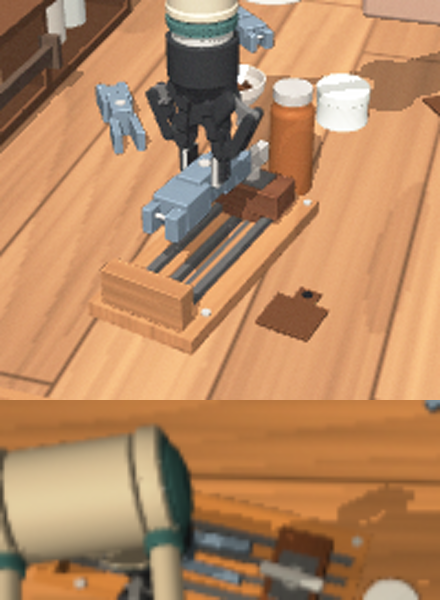

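The side view shows the applicator held level above the channel, jaw towards the cheek and clear of the stop. Next I'll lower it and let go.

```bash
python3 -m pendant '[{"jaw":-1,"tx":0.15,"ty":0,"tz":-3,"ax":0,"ay":0,"az":0},{"jaw":-1,"tx":0.15,"ty":0,"tz":-5,"ax":0,"ay":0,"az":0},{"jaw":-1,"tx":0.15,"ty":0,"tz":-6.5,"ax":0,"ay":0,"az":0},{"jaw":-1,"tx":0.15,"ty":0,"tz":-7.3,"ax":0,"ay":0,"az":0},{"jaw":-1,"tx":0.15,"ty":0,"tz":-7.7,"ax":0,"ay":0,"az":0},{"jaw":-1,"tx":0.15,"ty":0,"tz":-7.8,"ax":0,"ay":0,"az":0},{"jaw":-1,"tx":0.15,"ty":0,"tz":-7.8,"ax":0,"ay":0,"az":0}]'
```

```text
clock: 13.18
position: [0.5368, 0.1757, 0.0595]
ee_rot: [0.0, 0.783, 0.622, 0.0]
contact_force: [0.4, -0.1, -4.3]
width: 0.0286
gripper_force: 61.1
```

```bash
python3 -m pendant '[{"jaw":-1,"tx":-0.1,"ty":0,"tz":-0.2,"ax":0,"ay":0,"az":0},{"jaw":-1,"tx":-0.1,"ty":0,"tz":-0.3,"ax":0,"ay":0,"az":0},{"jaw":-1,"tx":-0.1,"ty":0,"tz":-0.3,"ax":0,"ay":0,"az":0}]'; python3 -m pendant '[{"jaw":0.4,"tx":0,"ty":0,"tz":0,"ax":0,"ay":0,"az":0},{"jaw":0.4,"tx":0,"ty":0,"tz":0,"ax":0,"ay":0,"az":0},{"jaw":0.4,"tx":0,"ty":0,"tz":0,"ax":0,"ay":0,"az":0},{"jaw":0.4,"tx":0,"ty":0,"tz":4,"ax":0,"ay":0,"az":0},{"jaw":0.4,"tx":0,"ty":0,"tz":9,"ax":0,"ay":0,"az":0},{"jaw":1,"tx":0,"ty":0,"tz":15,"ax":0,"ay":0,"az":0},{"jaw":1,"tx":-4,"ty":-6,"tz":18,"ax":0,"ay":0,"az":0},{"jaw":1,"tx":-8,"ty":-12,"tz":18,"ax":0,"ay":0,"az":0},{"jaw":1,"tx":-12,"ty":-18,"tz":18,"ax":0,"ay":0,"az":0},{"jaw":1,"tx":-16,"ty":-24,"tz":18,"ax":0,"ay":0,"az":0}]'
python3 - <<'E'
from h import *
s=grab("side");d=grab("top");np.savez("pics/top4.npz",**d)
cv2.imwrite("pics/p4.png",np.hstack([cv2.resize(s["pixels"][200:310,220:360],(400,314),interpolation=2),cv2.resize(d["pixels"][160:230,220:310],(400,314),interpolation=2)]))
W=cloud(d);R=np.array([.5315,.1587]);a=np.radians(76.9);hy=np.array([np.cos(a),np.sin(a)]);hx=np.array([hy[1],-hy[0]])
q=W[...,:2]-R;x=q@hx;y=q@hy;z=W[...,2]
m=(abs(x)<.03)&(y<.117)&(y>-.062)&(z>.036)&(z<.075)
for k in np.arange(-.07,.12,.01):
    t=m&(y>=k)&(y<k+.01)
    if t.any():print(round(k,2),t.sum(),x[t].min().round(3),x[t].max().round(3),np.median(z[t]).round(3),y[t].max().round(4),y[t].min().round(4))
k=(z>.09)&(z<.107)&(abs(x)<.05)&(y<0)&(y>-.14);print("knob",cv2.minAreaRect((np.c_[x[k],y[k]]*1000).astype(np.float32)))
k=(z>.055)&(z<.07)&(abs(x)<.05)&(y<-.03)&(y>-.14);print("stop",cv2.minAreaRect((np.c_[x[k],y[k]]*1000).astype(np.float32)))
E
```

```text
clock: 13.55
position: [0.5356, 0.1757, 0.057]
ee_rot: [0.0, 0.783, 0.622, 0.0]
contact_force: [-1.5, -0.1, 4.5]
width: 0.0289
gripper_force: 62.2
clock: 14.8
position: [0.3984, -0.0296, 0.236]
ee_rot: [0.001, 0.783, 0.622, 0.0]
contact_force: [0.7, -1.0, -0.3]
width: 0.0849
gripper_force: 0.0
-0.06 2 -0.015 0.014 0.045 -0.0504 -0.0506
-0.05 22 -0.02 0.022 0.046 -0.0401 -0.0499
-0.04 22 -0.02 0.021 0.048 -0.03 -0.0397
-0.03 21 -0.019 0.022 0.048 -0.0204 -0.03
-0.02 21 -0.019 0.019 0.048 -0.0101 -0.0199
-0.01 30 -0.017 0.02 0.05 -0.0005 -0.0097
0.0 29 -0.018 0.017 0.059 0.0099 0.0002
0.01 27 -0.014 0.015 0.06 0.0197 0.0103
0.02 27 -0.014 0.014 0.061 0.0299 0.0202
0.03 28 -0.018 0.021 0.059 0.0399 0.0308
0.04 36 -0.02 0.023 0.057 0.0497 0.04
0.05 37 -0.021 0.022 0.054 0.0597 0.05
0.06 38 -0.021 0.023 0.053 0.0696 0.0602
0.07 39 -0.02 0.022 0.054 0.0799 0.07
0.08 32 -0.02 0.02 0.053 0.0893 0.0803
0.09 28 -0.021 0.023 0.046 0.0997 0.0905
0.1 25 -0.021 0.023 0.047 0.1097 0.1001
knob ((-0.4739723205566406, -92.52490997314453), (59.94805908203125, 13.643387794494629), 86.59977722167969)
stop ((-0.12883377075195312, -83.04631042480469), (96.1030044555664, 69.18108367919922), 0.48550131916999817)
```

View pics/p4.png

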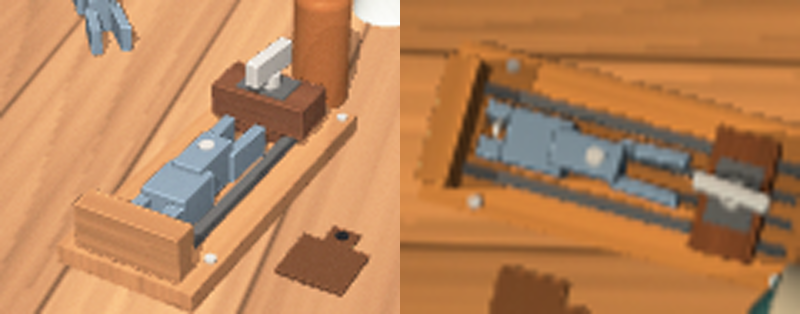

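The applicator lies flat and centred in the channel (side crop (195,165), top crop (570,140)), with about 10 mm to the cheek and 11 mm to the stop. Next I'll regrip the knob.

```bash
python3 -m pendant '[{"jaw":1,"tx":4,"ty":4,"tz":0,"ax":0,"ay":0,"az":-3},{"jaw":1,"tx":8,"ty":8,"tz":0,"ax":0,"ay":0,"az":-3},{"jaw":1,"tx":11.2,"ty":9.8,"tz":0,"ax":0,"ay":0,"az":-3},{"jaw":1,"tx":11.2,"ty":9.8,"tz":0,"ax":0,"ay":0,"az":-3},{"jaw":1,"tx":11.2,"ty":9.8,"tz":-4,"ax":0,"ay":0,"az":-3},{"jaw":1,"tx":11.2,"ty":9.8,"tz":-8,"ax":0,"ay":0,"az":-3},{"jaw":1,"tx":11.2,"ty":9.8,"tz":-8,"ax":0,"ay":0,"az":-3}]'
```

```text
clock: 15.78
position: [0.5083, 0.0697, 0.1532]
ee_rot: [-0.002, 0.799, 0.601, -0.003]
contact_force: [-0.0, 1.0, 0.3]
width: 0.0856
gripper_force: 0.0
```

```bash
python3 -m pendant '[{"jaw":1,"tx":0.15,"ty":-0.1,"tz":-3,"ax":0,"ay":0,"az":0},{"jaw":1,"tx":0.15,"ty":-0.1,"tz":-5.3,"ax":0,"ay":0,"az":0},{"jaw":1,"tx":0.15,"ty":-0.1,"tz":-6.2,"ax":0,"ay":0,"az":0},{"jaw":-1,"tx":0.15,"ty":-0.1,"tz":-6.2,"ax":0,"ay":0,"az":0},{"jaw":-1,"tx":0.15,"ty":-0.1,"tz":-6.2,"ax":0,"ay":0,"az":0},{"jaw":-1,"tx":0.15,"ty":-0.1,"tz":-6.2,"ax":0,"ay":0,"az":0},{"jaw":-1,"tx":0.15,"ty":-0.1,"tz":-6.2,"ax":0,"ay":0,"az":0},{"jaw":-1,"tx":0.15,"ty":-0.1,"tz":-6.2,"ax":0,"ay":0,"az":0},{"jaw":-1,"tx":0.15,"ty":-0.1,"tz":-6.2,"ax":0,"ay":0,"az":0}]' 40;python3 -m pendant '[{"jaw":-1,"tx":0.1,"ty":0.4,"tz":0,"ax":0,"ay":0,"az":0},{"jaw":-1,"tx":0.2,"ty":0.8,"tz":0,"ax":0,"ay":0,"az":0},{"jaw":-1,"tx":0.3,"ty":1.2,"tz":0,"ax":0,"ay":0,"az":0},{"jaw":-1,"tx":0.39,"ty":1.6,"tz":0,"ax":0,"ay":0,"az":0},{"jaw":-1,"tx":0.49,"ty":2,"tz":0,"ax":0,"ay":0,"az":0},{"jaw":-1,"tx":0.54,"ty":2.3,"tz":0,"ax":0,"ay":0,"az":0},{"jaw":-1,"tx":0.54,"ty":2.3,"tz":0,"ax":0,"ay":0,"az":0}]'; python3 -c "
from rig import manip;s=manip.get_state();print(s['contact_force'],s['position'])"
```

```text
clock: 16.9
position: [0.5101, 0.0695, 0.0954]
ee_rot: [-0.002, 0.799, 0.601, -0.002]
contact_force: [-8.5, 2.8, 15.4]
width: 0.0132
gripper_force: 82.7
clock: 17.77
position: [0.5153, 0.0918, 0.0954]
ee_rot: [-0.001, 0.799, 0.601, -0.002]
contact_force: [-9.1, 0.0, 14.2]
width: 0.013
gripper_force: 82.6
[-9.05660311  0.03635399 14.21211585] [0.51531162 0.09182258 0.09537425]
```

Run:
```python
from h import *
s=grab("side")
cv2.imwrite("pics/p5.png",cv2.resize(s["pixels"][170:300,230:370],(700,600),interpolation=2))
print(manip.get_state()["moment"])
```

```text
[-0.00860756  1.31319268 -0.11364861]
```

View pics/p5.png

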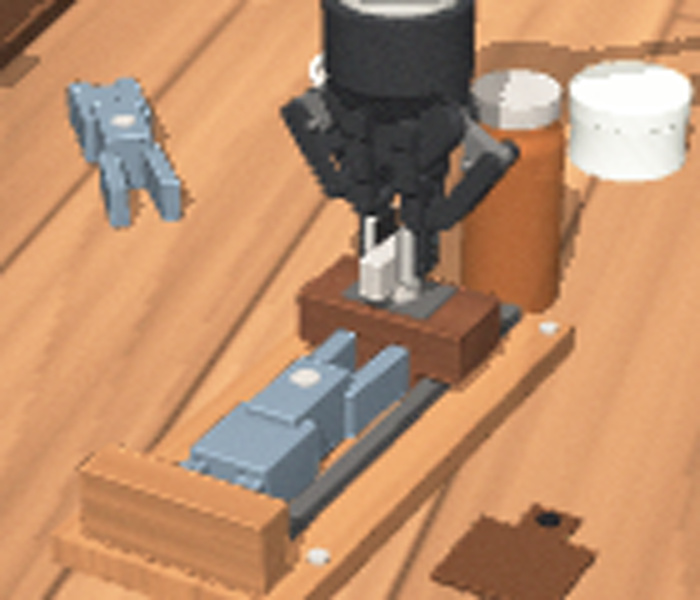

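The knob is gripped and the stop is touching the handles. I'll push on gently until the jaw meets the cheek.

```bash
python3 -m pendant '[{"jaw":-1,"tx":0.03,"ty":0.1,"tz":0.2,"ax":0,"ay":0,"az":0},{"jaw":-1,"tx":0.05,"ty":0.2,"tz":0.3,"ax":0,"ay":0,"az":0},{"jaw":-1,"tx":0.07,"ty":0.3,"tz":0.3,"ax":0,"ay":0,"az":0},{"jaw":-1,"tx":0.07,"ty":0.3,"tz":0.3,"ax":0,"ay":0,"az":0}]'; python3 -m pendant '[{"jaw":-1,"tx":0.02,"ty":0.1,"tz":0,"ax":0,"ay":0,"az":0},{"jaw":-1,"tx":0.05,"ty":0.2,"tz":0,"ax":0,"ay":0,"az":0},{"jaw":-1,"tx":0.05,"ty":0.2,"tz":0,"ax":0,"ay":0,"az":0}]'
```

```text
clock: 18.32
position: [0.5159, 0.0943, 0.0957]
ee_rot: [-0.002, 0.799, 0.601, -0.003]
contact_force: [-4.9, -2.0, -2.8]
width: 0.0131
gripper_force: 74.5
clock: 18.7
position: [0.5163, 0.0963, 0.0957]
ee_rot: [-0.002, 0.799, 0.601, -0.003]
contact_force: [-6.3, -2.0, -2.5]
width: 0.0131
gripper_force: 74.5
```

```bash
python3 -m pendant '[{"jaw":-1,"tx":0.02,"ty":0.1,"tz":0,"ax":0,"ay":0,"az":0},{"jaw":-1,"tx":0.02,"ty":0.1,"tz":0,"ax":0,"ay":0,"az":0}]';python3 -m pendant '[{"jaw":-1,"tx":0.02,"ty":0.1,"tz":0,"ax":0,"ay":0,"az":0},{"jaw":-1,"tx":0.02,"ty":0.1,"tz":0,"ax":0,"ay":0,"az":0}]'
```

```text
clock: 18.95
position: [0.5164, 0.0966, 0.0957]
ee_rot: [-0.001, 0.799, 0.601, -0.004]
contact_force: [-6.8, -4.5, -3.1]
width: 0.013
gripper_force: 74.6
clock: 19.2
position: [0.5164, 0.0967, 0.0957]
ee_rot: [-0.001, 0.799, 0.602, -0.004]
contact_force: [-5.9, -7.6, -2.0]
width: 0.0133
gripper_force: 74.6
```

Pushing force climbs while the position stays put, so it's snug. Next I'll tighten the knob.

```bash
python3 -m pendant '[{"jaw":-1,"tx":0,"ty":0,"tz":0,"ax":0,"ay":0,"az":-9},{"jaw":-1,"tx":0,"ty":0,"tz":0,"ax":0,"ay":0,"az":-18},{"jaw":-1,"tx":0,"ty":0,"tz":0,"ax":0,"ay":0,"az":-27},{"jaw":-1,"tx":0,"ty":0,"tz":0,"ax":0,"ay":0,"az":-36},{"jaw":-1,"tx":0,"ty":0,"tz":0,"ax":0,"ay":0,"az":-45},{"jaw":-1,"tx":0,"ty":0,"tz":0,"ax":0,"ay":0,"az":-54},{"jaw":-1,"tx":0,"ty":0,"tz":0,"ax":0,"ay":0,"az":-63},{"jaw":-1,"tx":0,"ty":0,"tz":0,"ax":0,"ay":0,"az":-71},{"jaw":-1,"tx":0,"ty":0,"tz":0,"ax":0,"ay":0,"az":-79},{"jaw":-1,"tx":0,"ty":0,"tz":0,"ax":0,"ay":0,"az":-79}]';python3 -m pendant '[{"jaw":-1,"tx":0,"ty":0,"tz":0,"ax":0,"ay":0,"az":0},{"jaw":-1,"tx":0,"ty":0,"tz":0,"ax":0,"ay":0,"az":0}]'; python3 -c "
from rig import manip;s=manip.get_state();print(s['moment'])"
```

```text
clock: 20.45
position: [0.5172, 0.0956, 0.0958]
ee_rot: [0.003, 0.999, -0.044, -0.003]
contact_force: [-4.7, -10.2, -1.6]
width: 0.0131
gripper_force: 67.8
clock: 20.7
position: [0.5172, 0.0956, 0.0958]
ee_rot: [0.003, 0.999, -0.044, -0.003]
contact_force: [-3.9, -10.2, -3.2]
width: 0.0132
gripper_force: 67.9
[-1.40845822  0.60633335 -0.03699277]
```

```bash
python3 -m pendant '[{"jaw":0.2,"tx":0,"ty":0,"tz":0,"ax":0,"ay":0,"az":0},{"jaw":0.2,"tx":0,"ty":0,"tz":0,"ax":0,"ay":0,"az":0},{"jaw":0.2,"tx":0,"ty":0,"tz":0,"ax":0,"ay":0,"az":0},{"jaw":0.2,"tx":0,"ty":0,"tz":4,"ax":0,"ay":0,"az":0},{"jaw":0.2,"tx":0,"ty":0,"tz":9,"ax":0,"ay":0,"az":0},{"jaw":0.2,"tx":0,"ty":0,"tz":15,"ax":0,"ay":0,"az":0},{"jaw":0.2,"tx":-4,"ty":-6,"tz":16,"ax":0,"ay":0,"az":0},{"jaw":0.2,"tx":-9,"ty":-11,"tz":16,"ax":0,"ay":0,"az":0},{"jaw":0.2,"tx":-13,"ty":-16,"tz":16,"ax":0,"ay":0,"az":0},{"jaw":0.2,"tx":-16,"ty":-22,"tz":16,"ax":0,"ay":0,"az":0}]'
python3 - <<'E'
from h import *
s=grab("side");d=grab("top")
cv2.imwrite("pics/p6.png",np.hstack([cv2.resize(s["pixels"][200:310,220:360],(400,314),interpolation=2),cv2.resize(d["pixels"][160:230,220:310],(400,314),interpolation=2)]))
W=cloud(d);R=np.array([.5315,.1587]);a=np.radians(76.9);hy=np.array([np.cos(a),np.sin(a)]);hx=np.array([hy[1],-hy[0]])
q=W[...,:2]-R;x=q@hx;y=q@hy;z=W[...,2]
m=(abs(x)<.03)&(y<.125)&(y>-.045)&(z>.04)&(z<.058)
for k in np.arange(-.05,.13,.01):
    t=m&(y>=k)&(y<k+.01)
    if t.any():print(round(k,2),t.sum(),x[t].min().round(3),x[t].max().round(3),np.median(z[t]).round(3),y[t].max().round(4),y[t].min().round(4))
k=(z>.09)&(z<.107)&(abs(x)<.05)&(y<0)&(y>-.14);print("knob",cv2.minAreaRect((np.c_[x[k],y[k]]*1000).astype(np.float32)))
k=(z>.058)&(z<.068)&(abs(x)<.05)&(y<-.03)&(y>-.14);print("stop",y[k].min(),np.percentile(y[k],[2,98]),y[k].max())
E
```

```text
clock: 21.95
position: [0.3705, -0.1011, 0.2573]
ee_rot: [0.0, 0.999, -0.044, 0.001]
contact_force: [0.4, -1.2, -0.2]
width: 0.0509
gripper_force: 0.0
-0.04 17 -0.02 0.021 0.047 -0.0305 -0.0382
-0.03 23 -0.019 0.022 0.047 -0.0201 -0.0296
-0.02 18 -0.018 0.021 0.048 -0.01 -0.0192
-0.01 23 -0.019 0.02 0.047 -0.0002 -0.0099
0.0 27 -0.019 0.02 0.048 0.0098 0.0008
0.01 12 -0.017 0.018 0.055 0.0193 0.0106
0.02 6 -0.014 -0.007 0.056 0.0294 0.0225
0.03 4 -0.014 0.015 0.056 0.0362 0.0317
0.04 10 -0.017 0.019 0.056 0.0496 0.0408
0.05 16 -0.021 0.022 0.054 0.0598 0.0503
0.06 35 -0.021 0.022 0.054 0.0698 0.0601
0.07 36 -0.02 0.023 0.053 0.0797 0.0707
0.08 34 -0.02 0.022 0.053 0.0896 0.0805
0.09 34 -0.021 0.021 0.053 0.0998 0.0902
0.1 24 -0.021 0.023 0.047 0.1098 0.101
0.11 32 -0.027 0.022 0.047 0.1199 0.1106
0.12 15 -0.028 0.029 0.05 0.1248 0.12
knob ((-0.19000244140625, -65.31171417236328), (59.615234375, 14.051228523254395), 7.9242262840271)
stop -0.0905907296763673 [-0.08953289 -0.04127157] -0.04040014629539581
```

View pics/p6.png

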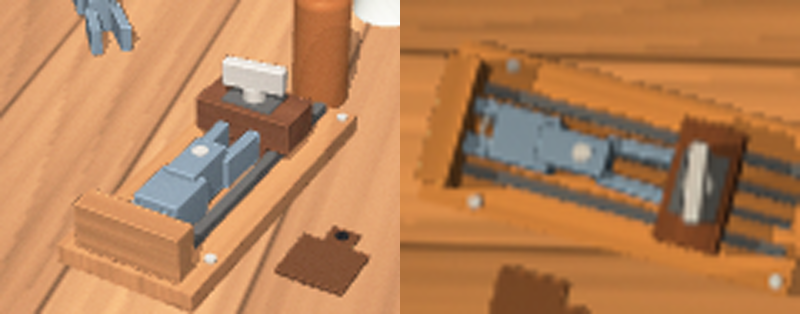

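Both views show the applicator seated between the cheek and the stop (side crop (200,165)), with the bar across at (255,75). I measure the gap at 160 mm and the knob at 1.43 rad, so I'm handing in.

```bash
python3 -c "
from rig import manip;print(manip.sign_off())"
```

```text
the job is handed in; nothing more can be done
None
```

The applicator is clamped flat in the holder, touching both cheeks, with the gap measured at about 160 mm and the knob tight at about 1.43 rad; I handed the job in at about 22 s, and no verdict came back.

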